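Tighten the wing bolts of a bearing unit

ROBOT

A 7-joint arm with a two-finger parallel gripper is mounted at the origin on a cart in front of the work surface, level with it; the furniture and walls round the work are solid. World frame = base frame: x ahead of the robot, y to its left, z up, the work surface at z = 0. Lengths are in m, angles in rad, forces in N, time in s.
With the tool pointing down it reaches from about 0.4 to 0.85 m from the base axis. Payload 10.4 kg.
Tool frame: the origin (TCP) lies between the finger pads; the fingertips stand 25 mm ahead of it and the grasp point (between the pads) lies 6 mm ahead of it; z points along the fingers, y is the line along which they close (so a half turn about z gives the same grasp; the last joint's range is limited). The gripper opens to 87 mm and grips with 3 to 60 N. Pads are 19 mm wide; open, the fingers measure 117 mm over their backs; the gripper's body (75 mm by 190 mm) begins 51 mm behind the grasp point.
Start: joints at [-1.138, 0.332, -0.065, 1.46, 0.022, 1.35, -0.088], TCP at [0.275, 0.561, 0.248] pointing down, gripper open.
Joint ranges: [-2.6, 2.6], [-0.5, 2.12], [-1.47, 1.34], [0.16, 2.42], [-1.27, 4.41], [0.06, 2.06], [-2.6, 2.6]. Speed limits (rad/s): [2.22, 2.22, 2.79, 2.79, 3.14, 3.14, 3.14].

INTERFACE

Orientations are given as a unit quaternion [x, y, z, w].
In Python, from bench import status, capture, camera_model, ctrl gives the robot as it stands. The module is installed in compiled form; this text tells all that it offers.
- The arm moves only by the tool servo_tool, never from a script. Its argument "targets" is a list of rows, each a list of 7 numbers: the shift along the tool's x, y, z in mm, then the turn, a rotation vector about the tool's x, y, z in degrees, then the finger opening in mm, from 0 to 87. In form: [[tx, ty, tz, ax, ay, az, fingers], ...]. A call has 1 to 8 rows; each row is the pose to reach, as a shift and turn from the pose commanded when the call began, along the tool's axes at that moment; what a row does not reach only later rows make up. A row lasts 1/8 s, in which the tool goes at most 62.5 mm and 10.7 degrees, less where a joint would pass 70% of its speed; a pose out of reach is approached as far as the arm can. A call with a gripper value outside its range is refused whole. The fingers move at their own pace and stop on an object; the grip force is fixed at half the most. Time passes only in rows, so rows that repeat a pose let the fingers close. It gives the time, the measured TCP pose, the force, the opening and the grip force at its end, in the units of the state.
- status.state(): the state, without advancing time (a new reading comes with each control period).
- capture(name): name is "side" or "top" or "wrist"; returns (picture, depth): 420x560x3 uint8, blue, green, red; 420x560 float32, m along the optical axis (not along the pixel's ray), 0 where there is no reading.
- camera_model(name): a dict with "camera_matrix" (3x3 intrinsics, pixels), "cam_to_world" (4x4, takes a point from camera to world coordinates); the wrist camera has in their place "hand_eye" (4x4, takes a point from camera to tool coordinates, whose origin is the TCP and whose axes are the flange's). Camera axes: x right, y down, z forward; pixel columns grow to the right and rows downward; lengths in m; the calibration is good to about 2 mm. A picture is of the moment at which its call begins: read the wrist's pose just before it. camera_model takes no time and is no camera call.
- ctrl.finish_job(): hands the job in; it is judged then, once.
The state is a dict: "clock": time; "q": joint angles; "joint_vel": joint speeds; "joint_torque": joint torques, N m; "eef_pos": TCP position; "tcp_rot": TCP orientation; "force": force on the tool from outside, world axes, zero at the start; "wrist_torque": the same for the moment, N m; "finger_gap": finger opening in m; "gripper_force": force on a finger pad.
Only numpy, scipy, OpenCV 4.12 (cv2) and the standard library are available. Lean on these libraries where they do the work, as an engineer would, in place of code of your own. Each camera call takes 0.05 s, during which the arm holds its last target. There are 200 camera calls.

TASK

The bearing unit on the grey pedestal on the bench (two dark clamp blocks, a bright round barrel between them) has been put together, but its two steel wing bolts are still slack. Turn both clockwise, seen from above, until they are fully home against their end stops: first the one on the block with the short upright locating pin beside the bolt, then the one on the plain block. Do not turn the round knurled grease cap between them, and let go when done.

Things in the scene. Friction and masses are not known exactly. Their poses are not given: they have to be found in the camera images.
- housing: bearing unit on a grey pedestal, fixed: base plate 172 (x) x 90 mm, its top 124 mm up; in the middle a crosswise bare-metal barrel (top 156 mm up), at x = +52 and -52 mm a dark steel clamp block 40 x 84 mm (top 148 mm up), each with a wing bolt at its centre. Either block may have the steel locating pin (12 mm thick, 34 mm beside its bolt, top 167 mm up). Origin: on the bench below
- pin_bolt (a joint): turn of the wing bolt on the block with the locating pin: 0 slackened right off, growing as it turns clockwise seen from above, to its hard end stop at 1.35 rad (tight). Starts between 0 and 0.55. Stays where it is left (friction about 0.06 Nm, no spring); captive, does not rise or sink
- pin_bolt_wing (a point): centre of the wing of the bolt on the block with the locating pin, on its vertical axis, 196 mm above the bench: upright flat steel bar 56 mm long (this point's x), 12 thick (y), 24 high (z, 184 to 208 mm above the bench) on a 12 mm stem. Turns with the bolt: tight, it lies along the line through both bolts; slack, 46 to 77 degrees anticlockwise of that. Grip across the 12 mm from above
- plain_bolt (a joint): turn of the wing bolt on the plain block: 0 slackened right off, growing as it turns clockwise seen from above, to its hard end stop at 1.35 rad (tight). Starts between 0 and 0.55. Stays where it is left (friction about 0.06 Nm, no spring); captive, does not rise or sink
- plain_bolt_wing (a point): centre of the wing of the bolt on the plain block, on its vertical axis, 196 mm above the bench: upright flat steel bar 56 mm long (this point's x), 12 thick (y), 24 high (z, 184 to 208 mm above the bench) on a 12 mm stem. Turns with the bolt: tight, it lies along the line through both bolts; slack, 46 to 77 degrees anticlockwise of that. Grip across the 12 mm from above
- grease_cap (a joint): turn of the round knurled grease cap (dark steel, 28 mm wide, 12 mm high, on the barrel midway between the bolts, its top 168 mm above the bench): 0 at the start, positive clockwise; it turns easily and is to be left alone. Beside the unit stand an open carton (250 mm high, far left) and a press fixture (red handle up to 210 mm high, near right): approach from above

How it is judged:
On the way, in this order (a step that is already met when the one before it is completed fails the run):
1. the bolt on the block with the pin is turned home to its stop (value of joint pin_bolt above 1.17 rad), for 0.2 s.
2. then the bolt on the plain block is turned home to its stop (value of joint plain_bolt above 1.17 rad), for 0.2 s.
At the end, for the whole second after the job is handed in: Both wing bolts stand within about 10 degrees (0.18 rad) of their tight end stops at 1.35 rad (value of joint each of pin_bolt, plain_bolt above 1.17 rad); the robot touches nothing.
It fails at once if the grease cap is turned by more than 0.3 rad (value of joint grease_cap above 0.3 rad or value of joint grease_cap below -0.3 rad).
It also fails if it takes over 48 s, if anything falls off the work surface, if the arm or the gripper's body presses on something with over 40 N, if the wrist force passes 120 N, or if a joint passes its speed limit or range.

## Working session

There is one attempt and no reset: what is moved stays moved. The work goes in short steps, Python scripts to look and compute and a tool call to move; the robot and the scene stay as the last step left them, time stands still between calls to the robot, and variables do not carry over. Pictures are saved under pics/ and viewed, at most 10 in all, crops included, and the job is handed in when it is done.

Besides the shell and the picture viewer there is one more tool, called as name(argument=value, ...) on one line, values as JSON. servo_tool: Moves the arm, as the interface text tells. Its arguments: {"type":"object","properties":{"targets":{"type":"array"}},"required":["targets"]}

```bash
mkdir -p pics
python3 - <<'E'
from bench import status, capture, camera_model
import cv2, numpy as np
s=status.state(); print({k:np.round(s[k],3) for k in("clock","eef_pos","tcp_rot","q","finger_gap")})
for n in("top","side"):
    im,d=capture(n); cv2.imwrite(f"pics/{n}0.png",im); np.save(f"{n}0.npy",d)
    c=camera_model(n); print(n,np.round(c["camera_matrix"],1).tolist(),np.round(c["cam_to_world"],3).tolist())
print(np.round(camera_model("wrist")["hand_eye"],3).tolist())
E
```

```text
{'clock': np.float64(0.0), 'eef_pos': array([0.275, 0.561, 0.247]), 'tcp_rot': array([ 0.226,  0.974, -0.001, -0.   ]), 'q': array([-1.138,  0.333, -0.065,  1.461,  0.022,  1.35 , -0.089]), 'finger_gap': np.float64(0.087)}
top [[449.8, 0.0, 270.2], [0.0, 449.8, 209.1], [0.0, 0.0, 1.0]] [[0.008, -0.999, 0.039, 0.439], [-1.0, -0.008, 0.006, -0.006], [-0.005, -0.039, -0.999, 0.968], [0.0, 0.0, 0.0, 1.0]]
side [[389.6, 0.0, 270.4], [0.0, 389.6, 206.0], [0.0, 0.0, 1.0]] [[0.836, -0.266, 0.48, 0.076], [-0.549, -0.418, 0.724, -0.621], [0.008, -0.869, -0.495, 0.547], [0.0, 0.0, 0.0, 1.0]]
[[0.001, -0.955, -0.297, 0.082], [1.0, 0.001, 0.0, 0.0], [0.0, -0.297, 0.955, -0.135], [0.0, 0.0, 0.0, 1.0]]
```

View pics/top0.png

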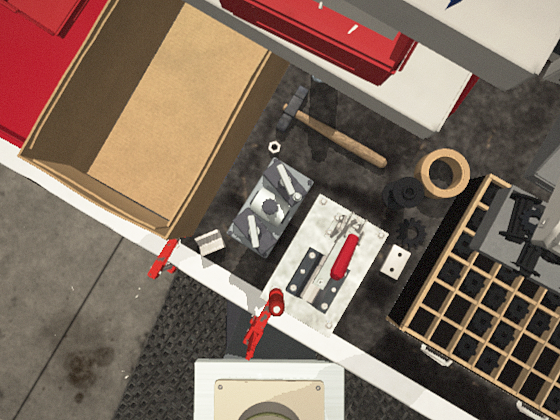

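View pics/side0.png

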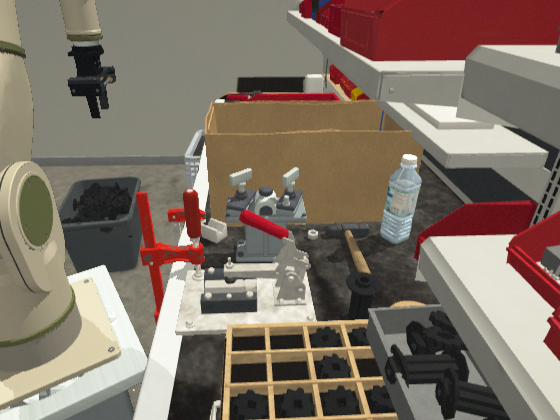

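The top view shows the unit at about (270,207), with wings near (290,182) and (250,235). The side view shows the wings at (241,178) and (291,174). I'll enlarge both to find the pin.

Run:
```python
import cv2,numpy as np
a=cv2.imread("pics/top0.png")[148:264,220:324]; b=cv2.imread("pics/side0.png")[155:265,215:320]
a=cv2.resize(a,(400,446),interpolation=cv2.INTER_CUBIC);b=cv2.resize(b,(400,446),interpolation=cv2.INTER_CUBIC)
cv2.imwrite("pics/crop0.png",np.hstack([a,b]))
```

```text
(no output)
```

View pics/crop0.png

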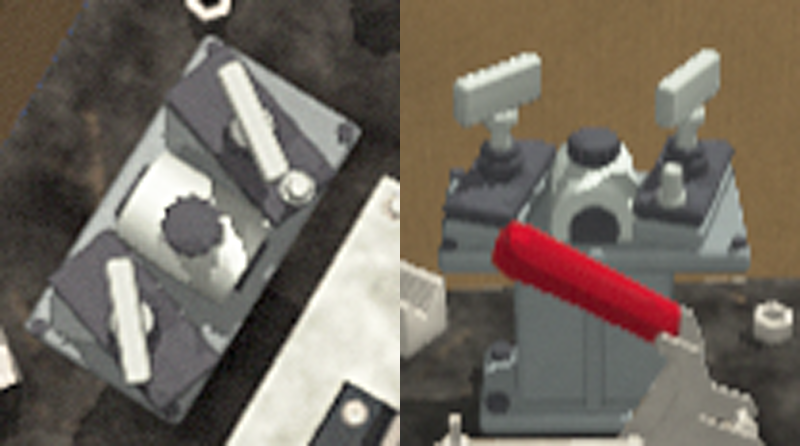

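```bash
cat > h.py <<'E'
import numpy as np,cv2
from bench import status,capture,camera_model
from scipy.spatial.transform import Rotation as R
def cast(T,K,px,z):
    px=np.atleast_2d(px).astype(float); r=np.c_[(px-K[[0,1],2])/K[0,0],np.ones(len(px))]@T[:3,:3].T
    return T[:3,3]+r*((z-T[2,3])/r[:,2])[:,None]
def toolT():
    s=status.state(); T=np.eye(4); T[:3,:3]=R.from_quat(s["tcp_rot"]).as_matrix(); T[:3,3]=s["eef_pos"]; return T
def wings(im,d,T,K,near,rad=.06):
    # bright pixels whose depth lies at wing-top height, near guess
    v,u=np.mgrid[:420,:560]; c=np.stack([(u-K[0,2])/K[0,0]*d,(v-K[1,2])/K[1,1]*d,d],-1)
    P=c@T[:3,:3].T+T[:3,3]
    for n in near:
        m=(d>0)&(abs(P[...,2]-.208)<.008)&(np.hypot(P[...,0]-n[0],P[...,1]-n[1])<rad)
        k,l,st,_=cv2.connectedComponentsWithStats(m.astype(np.uint8))
        if k<2: print("none",n); continue
        i=1+st[1:,4].argmax(); vv,uu=np.nonzero(l==i)
        W=cast(T,K,np.c_[uu,vv],.208)[:,:2].astype(np.float32)
        (c0,wh,a)=cv2.minAreaRect(W*1000)
        a=np.radians(a+(90 if wh[1]>wh[0] else 0))
        yield np.array(c0)/1000,np.round(wh,1),np.degrees(a)%180,len(W)
E
python3 - <<'E'
from h import *
im=cv2.imread("pics/top0.png");d=np.load("top0.npy");c=camera_model("top");K=c["camera_matrix"];T=c["cam_to_world"]
px=np.array([[251,121],[127,320]])/3.846+[220,148]
g=cast(T,K,px,.208)
ends=cast(T,K,np.array([[230,68],[274,174],[118,262],[136,378]])/3.846+[220,148],.208)
e=ends[1::2]-ends[::2]; print("by eye",np.round(g,4).tolist(),np.degrees(np.arctan2(e[:,1],e[:,0]))%180,np.hypot(*e[:,:2].T))
r=list(wings(im,d,T,K,g[:,:2],.045)); [print(x) for x in r]
l=r[0][0]-r[1][0]; print("line",np.degrees(np.arctan2(l[1],l[0])),np.hypot(*l))
Tt=toolT(); print(np.round(Tt,3).tolist())
for x in g: print("shift in tool",np.round(Tt[:3,:3].T@(np.r_[x[:2],.30]-Tt[:3,3])*1000))
E
```

```text
by eye [[0.5192, -0.027, 0.208], [0.4311, 0.0268, 0.208]] [22.8593712   9.37497604] [0.05073437 0.05149808]
(array([ 0.51869373, -0.0278832 ]), array([55.6, 12.2]), np.float64(24.73879051208496), 236)
(array([0.43102219, 0.02633736]), array([54.9, 11.9]), np.float64(10.034011840820312), 234)
line -31.734763627476745 0.1030833048183995
[[-0.898, 0.44, -0.001, 0.275], [0.44, 0.898, -0.001, 0.561], [-0.0, -0.001, -1.0, 0.247], [0.0, 0.0, 0.0, 1.0]]
shift in tool [-478. -420.  -53.]
shift in tool [-375. -411.  -53.]
```

Pin block is the far one, at (0.519,-0.028) with its wing at 24.7°. The plain one is at (0.431,0.026), 10.0°, and the line runs at -31.7°. I'll lift first, then cross over the carton.

servo_tool(targets=[[0, 0, -60, 0, 0, 0, 87], [0, 0, -115, 0, 0, 0, 87], [-60, -50, -115, 0, 0, -8, 80], [-110, -97, -115, 0, 0, -16, 70], [-160, -140, -115, 0, 0, -24, 60], [-210, -185, -115, 0, 0, -32, 60], [-255, -225, -115, 0, 0, -40, 60], [-300, -265, -115, 0, 0, -50, 60]])

```text
clock: 1.1
eef_pos: [0.4172, 0.2167, 0.3624]
tcp_rot: [-0.203, 0.979, 0.0, 0.0]
force: [-0.0, 0.9, 0.3]
finger_gap: 0.0602
gripper_force: 0.0
```

```bash
cat > go.py <<'E'
from h import *
import sys
x,y,z,a=map(float,sys.argv[1:5]); Tt=toolT(); s=status.state()
ta=np.degrees(np.arctan2(Tt[1,0],Tt[0,0]))
print("clock",s["clock"],"pos",np.round(s["eef_pos"],4),"yaw",round(ta,1),"tilt",np.round(Tt[:3,2],3),"q",np.round(s["q"],2),"F",np.round(s["force"],1))
print("shift",np.round(Tt[:3,:3].T@(np.array([x,y,z])-Tt[:3,3])*1000,1),"az",round(-((a-ta+90)%180-90),1))
E
python3 go.py .5187 -.0279 .30 24.7
```

```text
clock 1.1 pos [0.4172 0.2167 0.3624] yaw -156.6 tilt [ 0.  0. -1.] q [-0.74 -0.06  0.15  1.66  0.01  1.54  1.39] F [-0.   0.9  0.3]
shift [   3.9 -264.8   62.4] az -1.3
```

servo_tool(targets=[[0, -50, 0, 0, 0, 0, 60], [0, -100, 0, 0, 0, 0, 60], [0, -150, 0, 0, 0, 0, 60], [0, -200, 0, 0, 0, 0, 60], [0, -230, 30, 0, 0, 0, 60], [0, -230, 40, 0, 0, 0, 60], [0, -230, 40, 0, 0, 0, 60]])

```text
clock: 1.98
eef_pos: [0.5066, 0.0085, 0.3219]
tcp_rot: [-0.201, 0.98, 0.0, -0.001]
force: [0.5, -0.1, 0.2]
finger_gap: 0.0598
gripper_force: 0.0
```

```bash
python3 go.py .5187 -.0279 .1945 24.7
python3 - <<'E'
from h import *
Tt=toolT();im,d=capture("wrist");c=camera_model("wrist");cv2.imwrite("pics/w1.png",im)
T=Tt@c["hand_eye"]
for x in wings(im,d,T,c["camera_matrix"],[(.5187,-.0279),(.431,.0263)],.05): print(x)
E
```

```text
clock 1.975 pos [0.5066 0.0085 0.3219] yaw -156.8 tilt [-0.002  0.    -1.   ] q [-0.51  0.02  0.42  1.67 -0.01  1.45  1.88] F [ 0.5 -0.1  0.2]
shift [  3.  -38.3 127.4] az -1.5
(array([ 0.51740564, -0.0265914 ]), array([55.6, 12.3]), np.float64(24.67881965637207), 1305)
(array([0.43101773, 0.0262996 ]), array([54.8, 12.5]), np.float64(10.031977653503418), 1596)
```

View pics/w1.png

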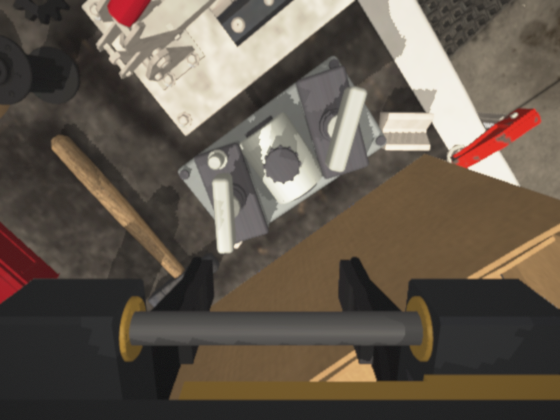

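The wrist view shows the pin at (217,158) beside the left wing (223,205) and the plain wing at (347,130). It agrees with the top view to about 1.5 mm. I'll align and go down.

servo_tool(targets=[[3, -38, 0, 0, 0, -1.5, 44], [3, -38, 30, 0, 0, -1.5, 44], [3, -38, 60, 0, 0, -1.5, 44], [3, -38, 85, 0, 0, -1.5, 44], [3, -38, 100, 0, 0, -1.5, 44], [3, -38, 112, 0, 0, -1.5, 44], [3, -38, 112, 0, 0, -1.5, 44]])

```text
clock: 2.9
eef_pos: [0.5192, -0.0283, 0.2105]
tcp_rot: [-0.213, 0.977, 0.0, -0.0]
force: [0.0, 0.8, -0.3]
finger_gap: 0.0439
gripper_force: 0.0
```

```bash
python3 go.py .5185 -.0277 .210 24.7
python3 - <<'E'
from h import *
c=camera_model("top")
e=cast(c["cam_to_world"],c["camera_matrix"],[[285,45],[230,147],[180,235]],.25);print("carton rim",np.round(e,3).tolist())
E
```

```text
clock 2.9 pos [ 0.5192 -0.0283  0.2105] yaw -155.3 tilt [-0. -0. -1.] q [-0.45  0.12  0.46  1.81 -0.06  1.22  2.02] F [ 0.   0.8 -0.3]
shift [0.4 0.8 0.5] az -0.0
carton rim [[0.733, -0.024, 0.25], [0.566, 0.063, 0.25], [0.425, 0.142, 0.25]]
```

servo_tool(targets=[[0, 0, 0, 0, 0, 0, 20], [0, 0, 0, 0, 0, 0, 8], [0, 0, 0, 0, 0, 0, 6], [0, 0, 0, 0, 0, 0, 6], [0, 0, 0, 0, 0, 0, 6]])

```text
clock: 3.52
eef_pos: [0.5189, -0.0274, 0.2108]
tcp_rot: [-0.214, 0.977, 0.001, -0.0]
force: [-3.7, 4.1, 3.3]
finger_gap: 0.0116
gripper_force: 30.0
```

servo_tool(targets=[[0, 0, 0, 0, 0, 7, 6], [0, 0, 0, 0, 0, 15, 6], [0, 0, 0, 0, 0, 23, 6], [0, 0, 0, 0, 0, 31, 6], [0, 0, 0, 0, 0, 39, 6], [0, 0, 0, 0, 0, 46, 6], [0, 0, 0, 0, 0, 52, 6], [0, 0, 0, 0, 0, 52, 6]])

```text
clock: 4.53
eef_pos: [0.5189, -0.0268, 0.2108]
tcp_rot: [0.237, 0.972, 0.001, -0.001]
force: [-3.4, 6.7, 3.2]
finger_gap: 0.0117
gripper_force: 30.0
```

```bash
python3 go.py .5185 -.0277 .210 -31.6; python3 -c "
from bench import status;print(status.state()['wrist_torque'])"
```

```text
clock 4.525 pos [ 0.5189 -0.0268  0.2108] yaw 152.6 tilt [-0.001  0.002 -1.   ] q [-0.51  0.12  0.52  1.81 -0.07  1.22  1.12] F [-3.4  6.7  3.2]
shift [-0.1 -1.   0.8] az 4.2
[ 1.26198844  0.76906502 -0.04497595]
```

Turned freely to about 4° short, with little moment. I'll push gently into the stop.

servo_tool(targets=[[0, 0, 0, 0, 0, 2, 6], [0, 0, 0, 0, 0, 4, 6], [0, 0, 0, 0, 0, 6, 6], [0, 0, 0, 0, 0, 7, 6], [0, 0, 0, 0, 0, 7, 6]])

```text
clock: 5.15
eef_pos: [0.5189, -0.0268, 0.2108]
tcp_rot: [0.295, 0.956, 0.001, -0.001]
force: [-2.8, 5.9, 3.2]
finger_gap: 0.0118
gripper_force: 30.0
```

```bash
python3 go.py .5185 -.0277 .210 -31.6; python3 -c "
from bench import status;print(status.state()['wrist_torque'])"
```

```text
clock 5.15 pos [ 0.5189 -0.0268  0.2108] yaw 145.7 tilt [-0.001  0.002 -1.   ] q [-0.52  0.12  0.53  1.81 -0.07  1.22  1.  ] F [-2.8  5.9  3.2]
shift [-0.2 -1.   0.8] az -2.7
[ 1.28031655  0.76278139 -0.01274617]
```

servo_tool(targets=[[0, 0, 0, 0, 0, 2, 6], [0, 0, 0, 0, 0, 3, 6], [0, 0, 0, 0, 0, 4, 6], [0, 0, 0, 0, 0, 4, 6]])

```text
clock: 5.65
eef_pos: [0.519, -0.0267, 0.2108]
tcp_rot: [0.328, 0.945, 0.001, -0.001]
force: [-3.0, 5.4, 3.1]
finger_gap: 0.0116
gripper_force: 30.0
```

```bash
python3 go.py .5185 -.0277 .210 -31.6
python3 - <<'E'
from h import *
print(status.state()['wrist_torque'])
for n in("top","wrist"):
    Tt=toolT();im,d=capture(n);c=camera_model(n);cv2.imwrite(f"pics/{n}2.png",im)
    T=c["cam_to_world"] if n=="top" else Tt@c["hand_eye"]
    for x in wings(im,d,T,c["camera_matrix"],[(.5187,-.0279),(.431,.0263)],.045): print(n,x)
E
```

```text
clock 5.65 pos [ 0.519  -0.0267  0.2108] yaw 141.7 tilt [-0.001  0.002 -1.   ] q [-0.52  0.12  0.53  1.81 -0.07  1.22  0.93] F [-3.   5.4  3.1]
shift [-0.2 -1.   0.8] az -6.7
[1.30522603 0.68090643 0.04156014]
none (0.5187, -0.0279)
none (0.431, 0.0263)
wrist (array([ 0.50947461, -0.01881905]), array([30.9, 30.9]), np.float64(5.737456798553467), 3025)
wrist (array([0.43410687, 0.02806638]), array([49.7, 11.7]), np.float64(10.095706939697266), 4690)
```

View pics/wrist2.png

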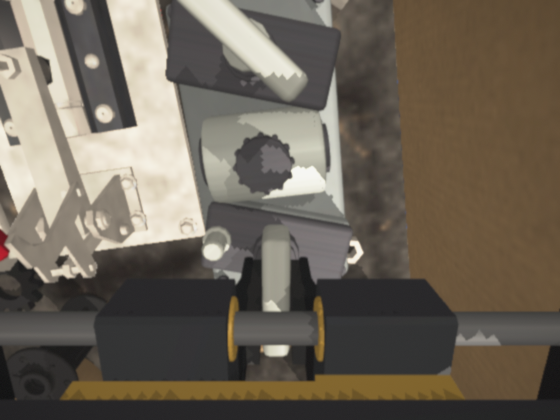

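The wing is square in the pads and pointing straight up the image at x≈275. The pin is at (215,243) and the cap at (263,160), both clear. There's no stop torque yet, so I'll keep turning in small steps.

servo_tool(targets=[[0, 0, 0, 0, 0, 2, 6], [0, 0, 0, 0, 0, 4, 6], [0, 0, 0, 0, 0, 5, 6], [0, 0, 0, 0, 0, 5, 6]])

```text
clock: 6.25
eef_pos: [0.519, -0.0267, 0.2108]
tcp_rot: [0.369, 0.929, 0.001, -0.001]
force: [-3.6, 6.8, 3.7]
finger_gap: 0.0119
gripper_force: 30.0
```

```bash
python3 go.py .5185 -.0277 .210 -31.6
python3 - <<'E'
from h import *
s=status.state();print(s['wrist_torque'],s["finger_gap"],np.round(s["joint_torque"],2))
c=camera_model("top");im=cv2.imread("pics/top0.png")
# base-plate long edge and block edges from the first top crop (eye-read corners)
q=np.array([[208,38],[360,132],[180,420],[35,325]])/3.846+[220,148]
w=cast(c["cam_to_world"],c["camera_matrix"],q,.124)[:,:2]
for a,b in((0,3),(1,2),(0,1),(3,2)):
    e=w[a]-w[b];print(np.degrees(np.arctan2(e[1],e[0])),np.hypot(*e))
print(w.mean(0))
E
```

```text
clock 6.25 pos [ 0.519  -0.0267  0.2108] yaw 136.7 tilt [-0.001  0.002 -1.   ] q [-0.53  0.12  0.54  1.81 -0.07  1.22  0.84] F [-3.6  6.8  3.7]
shift [-0.3 -1.1  0.8] az -11.7
[1.31615884 0.62209218 0.01831308] 0.011915626612557892 [  3.11 -37.89   5.8  -37.37   1.91  -0.97  -0.15]
-30.515482161504693 0.1640278487203077
-31.61842662991396 0.1657913010165434
58.548867425227755 0.08759958870548709
57.33807446141889 0.08445587857619656
[ 0.47530898 -0.00278967]
```

Run:
```python
from h import *
im,d=capture("wrist");cv2.imwrite("pics/w3.png",np.hstack([cv2.imread("pics/wrist2.png")[120:380,140:420],im[120:380,140:420]]))
```

```text
(no output)
```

View pics/w3.png

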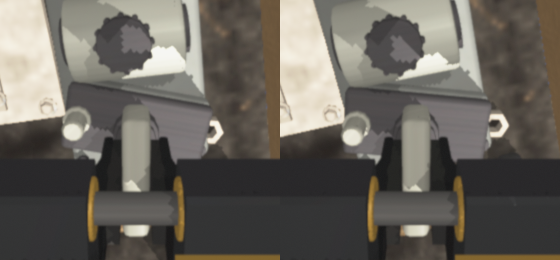

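In both crops the wing stays square in the pads, so it is turning with the gripper and hasn't reached its stop. It's already past the block's axis, but no stop can be felt, so I'll go on until I feel one.

servo_tool(targets=[[0, 0, 0, 0, 0, 2, 6], [0, 0, 0, 0, 0, 4, 6], [0, 0, 0, 0, 0, 6, 6], [0, 0, 0, 0, 0, 6, 6]])

```text
clock: 6.8
eef_pos: [0.5191, -0.0266, 0.2108]
tcp_rot: [0.417, 0.909, 0.001, -0.001]
force: [-3.9, 5.4, 3.0]
finger_gap: 0.0121
gripper_force: 30.0
```

```bash
python3 go.py .5185 -.0277 .210 -31.6
python3 - <<'E'
from h import *
s=status.state();print(s['wrist_torque'],s["finger_gap"],np.round(s["joint_torque"],2))
E
```

```text
clock 6.8 pos [ 0.5191 -0.0266  0.2108] yaw 130.7 tilt [-0.     0.002 -1.   ] q [-0.54  0.12  0.55  1.81 -0.07  1.22  0.74] F [-3.9  5.4  3. ]
shift [-0.4 -1.1  0.8] az -17.7
[1.27805155 0.5752598  0.23343025] 0.012129782261921029 [  3.33 -37.82   6.06 -37.31   1.77  -0.89  -0.57]
```

servo_tool(targets=[[0, 0, 0, 0, 0, 2, 6], [0, 0, 0, 0, 0, 4, 6], [0, 0, 0, 0, 0, 4, 6]])

```text
clock: 7.18
eef_pos: [0.5192, -0.0268, 0.2108]
tcp_rot: [0.448, 0.894, 0.001, -0.0]
force: [-2.8, 5.6, 2.8]
finger_gap: 0.0126
gripper_force: 30.0
```

Run:
```python
from h import *
s=status.state();print(s['wrist_torque'],s["finger_gap"],np.round(s["joint_torque"],2))
im,d=capture("wrist");cv2.imwrite("pics/w4.png",im[120:400,140:420])
```

```text
[1.14509899 0.44025245 0.63228328] 0.012582639316749583 [  3.41 -37.9    6.17 -37.12   1.46  -0.6   -0.97]
```

View pics/w4.png

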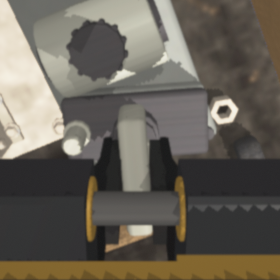

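The stop is reached: 0.63 Nm, and the wing leans about 5° in the pads (crop (118,105)–(130,235)). I'll relax, open and lift.

servo_tool(targets=[[0, 0, 0, 0, 0, -3, 6], [0, 0, 0, 0, 0, -3, 25], [0, 0, 0, 0, 0, -3, 44], [0, 0, 0, 0, 0, -3, 44], [0, 0, -30, 0, 0, -3, 44], [0, 0, -80, 0, 0, -3, 44], [0, 0, -110, 0, 0, -3, 44], [0, 0, -110, 0, 0, -3, 44]])

```text
clock: 8.22
eef_pos: [0.5202, -0.0288, 0.3228]
tcp_rot: [0.426, 0.905, 0.001, 0.002]
force: [-1.1, -0.5, -0.4]
finger_gap: 0.0441
gripper_force: 0.0
```

```bash
python3 go.py .431 .0263 .29 10.0
python3 - <<'E'
from h import *
Tt=toolT();im,d=capture("wrist");c=camera_model("wrist");cv2.imwrite("pics/w5.png",im)
for x in wings(im,d,Tt@c["hand_eye"],c["camera_matrix"],[(.5187,-.0279),(.431,.0263)],.05): print(x)
E
```

```text
clock 8.225 pos [ 0.5202 -0.0288  0.3228] yaw 129.6 tilt [ 0.004  0.001 -1.   ] q [-0.55  0.05  0.55  1.64 -0.03  1.45  0.69] F [-1.1 -0.5 -0.4]
shift [ 99.4 -33.7  32.5] az -60.4
(array([ 0.51840515, -0.0250881 ]), array([11.8, 55.2]), np.float64(131.23622512817383), 1246)
(array([0.43172253, 0.02808844]), array([55.1, 11.8]), np.float64(10.134618759155273), 1752)
```

Pin bolt is home, with its wing now at -49° and the stop felt. Next is the plain bolt.

servo_tool(targets=[[40, -14, 0, 0, 0, -10, 44], [80, -27, 0, 0, 0, -20, 44], [99, -34, 0, 0, 0, -30, 44], [99, -34, 0, 0, 0, -40, 44], [99, -34, 0, 0, 0, -50, 44], [99, -34, 10, 0, 0, -60, 44], [99, -34, 30, 0, 0, -60, 44], [99, -34, 30, 0, 0, -60, 44]])

```text
clock: 9.28
eef_pos: [0.4288, 0.0258, 0.2886]
tcp_rot: [-0.084, 0.996, -0.001, -0.002]
force: [0.3, 0.8, 0.7]
finger_gap: 0.0441
gripper_force: 0.0
```

```bash
python3 go.py .431 .0267 .21 10.0
python3 - <<'E'
from h import *
Tt=toolT();im,d=capture("wrist");c=camera_model("wrist")
for x in wings(im,d,Tt@c["hand_eye"],c["camera_matrix"],[(.5187,-.0279),(.431,.0263)],.05): print(x)
E
```

```text
clock 9.275 pos [0.4288 0.0258 0.2886] yaw -170.4 tilt [-0.004 -0.001 -1.   ] q [-0.71 -0.17  0.49  1.89  0.08  1.4   1.5 ] F [0.3 0.8 0.7]
shift [-2.6  0.6 78.6] az -0.4
none (0.5187, -0.0279)
(array([0.42852417, 0.02727748]), array([55.2, 11.5]), np.float64(10.199581146240234), 1598)
```

servo_tool(targets=[[-2, 1, 25, 0, 0, 0, 44], [-2, 1, 50, 0, 0, 0, 44], [-2, 1, 68, 0, 0, 0, 44], [-2, 1, 80, 0, 0, 0, 44], [-2, 1, 80, 0, 0, 0, 44], [-2, 1, 80, 0, 0, 0, 20], [-2, 1, 80, 0, 0, 0, 8], [-2, 1, 80, 0, 0, 0, 6]])

```text
clock: 10.32
eef_pos: [0.4319, 0.0274, 0.2109]
tcp_rot: [-0.084, 0.996, 0.0, 0.0]
force: [0.4, -0.2, 0.6]
finger_gap: 0.0219
gripper_force: 0.0
```

servo_tool(targets=[[0, 0, 0, 0, 0, 0, 6], [0, 0, 0, 0, 0, 0, 6]])

```text
clock: 10.58
eef_pos: [0.4318, 0.0277, 0.2108]
tcp_rot: [-0.084, 0.996, 0.0, 0.0]
force: [-0.7, 2.6, 2.2]
finger_gap: 0.012
gripper_force: 30.0
```

```bash
python3 go.py .431 .0263 .21 10.0
```

```text
clock 10.575 pos [0.4318 0.0277 0.2108] yaw -170.4 tilt [ 0.  0. -1.] q [-0.71 -0.11  0.51  2.01  0.06  1.23  1.52] F [-0.7  2.6  2.2]
shift [ 1.  -1.2  0.8] az -0.4
```

servo_tool(targets=[[0, 0, 0, 0, 0, 7, 6], [0, 0, 0, 0, 0, 15, 6], [0, 0, 0, 0, 0, 23, 6], [0, 0, 0, 0, 0, 31, 6], [0, 0, 0, 0, 0, 37, 6], [0, 0, 0, 0, 0, 41, 6], [0, 0, 0, 0, 0, 43, 6], [0, 0, 0, 0, 0, 43, 6]])

```text
clock: 11.58
eef_pos: [0.4317, 0.0271, 0.2107]
tcp_rot: [0.287, 0.958, -0.0, -0.0]
force: [-3.3, -1.4, 4.8]
finger_gap: 0.0117
gripper_force: 30.0
```

```bash
python3 go.py .431 .0263 .21 -49; python3 -c "
from bench import status;s=status.state();print(s['wrist_torque'],s['finger_gap'],s['joint_torque'][6])"
```

```text
clock 11.575 pos [0.4317 0.0271 0.2107] yaw 146.6 tilt [-0. -0. -1.] q [-0.66 -0.11  0.47  2.01  0.05  1.23  0.78] F [-3.3 -1.4  4.8]
shift [ 0.1 -1.   0.7] az 15.6
[-0.39590949  0.68427539 -0.00719995] 0.011658398250027412 -0.33241912722587585
```

servo_tool(targets=[[0, 0, 0, 0, 0, 3, 6], [0, 0, 0, 0, 0, 6, 6], [0, 0, 0, 0, 0, 9, 6], [0, 0, 0, 0, 0, 12, 6], [0, 0, 0, 0, 0, 14, 6], [0, 0, 0, 0, 0, 14, 6]])

```text
clock: 12.32
eef_pos: [0.4315, 0.0269, 0.2107]
tcp_rot: [0.402, 0.916, -0.0, -0.0]
force: [-3.3, -2.9, 6.2]
finger_gap: 0.0116
gripper_force: 30.0
```

```bash
python3 go.py .431 .0263 .21 -49; python3 -c "
from bench import status;s=status.state();print(s['wrist_torque'],s['finger_gap'],s['joint_torque'][6])"
```

```text
clock 12.325 pos [0.4315 0.0269 0.2107] yaw 132.7 tilt [-0. -0. -1.] q [-0.65 -0.1   0.45  2.01  0.05  1.23  0.54] F [-3.3 -2.9  6.2]
shift [-0.1 -0.8  0.7] az 1.7
[-0.57736418  0.88611006 -0.07952907] 0.011626005656204301 -0.2501451037824154
```

servo_tool(targets=[[0, 0, 0, 0, 0, 3, 6], [0, 0, 0, 0, 0, 5, 6], [0, 0, 0, 0, 0, 7, 6], [0, 0, 0, 0, 0, 7, 6]])

```text
clock: 12.82
eef_pos: [0.4317, 0.0268, 0.2107]
tcp_rot: [0.456, 0.89, -0.0, 0.0]
force: [-2.5, -2.4, 5.1]
finger_gap: 0.013
gripper_force: 30.8
```

```bash
python3 -c "
from bench import status;s=status.state();print(s['wrist_torque'],s['finger_gap'],s['joint_torque'][6])"
```

```text
[-0.86101245  0.65414107  0.61317774] 0.012989078259164035 -0.9049517847597599
```

Same stop signature here: 0.61 Nm and the gap widening. I'll release, lift and check.

servo_tool(targets=[[0, 0, 0, 0, 0, -3, 6], [0, 0, 0, 0, 0, -3, 25], [0, 0, 0, 0, 0, -3, 44], [0, 0, 0, 0, 0, -3, 44], [0, 0, -30, 0, 0, -3, 44], [0, 0, -80, 0, 0, -3, 44], [0, 0, -110, 0, 0, -3, 44], [0, 0, -110, 0, 0, -3, 44]])

```text
clock: 13.82
eef_pos: [0.4327, 0.0276, 0.3226]
tcp_rot: [0.433, 0.901, 0.001, 0.001]
force: [0.6, -0.5, -0.2]
finger_gap: 0.0438
gripper_force: 0.0
```

servo_tool(targets=[[-50, 0, -30, 0, 0, 0, 44], [-80, 0, -60, 0, 0, 0, 44], [-80, 0, -60, 0, 0, 0, 44]])

```text
clock: 14.2
eef_pos: [0.4828, -0.037, 0.3813]
tcp_rot: [0.435, 0.9, 0.0, 0.001]
force: [0.2, 0.4, -1.2]
finger_gap: 0.0441
gripper_force: 0.0
```

Run:
```python
from h import *
Tt=toolT();im,d=capture("wrist");c=camera_model("wrist");cv2.imwrite("pics/w6.png",im)
for x in wings(im,d,Tt@c["hand_eye"],c["camera_matrix"],[(.5187,-.0279),(.431,.0263)],.05): print(x)
s=status.state();print(s["clock"],s["eef_pos"],s["force"])
```

```text
(array([ 0.51775323, -0.02530399]), array([11.9, 55.9]), np.float64(132.08267211914062), 844)
(array([0.43094061, 0.02802166]), array([11.8, 55. ]), np.float64(131.2463150024414), 1087)
14.25 [ 0.48196379 -0.03564336  0.37998036] [ 0.9487455   0.25251356 -1.57992463]
```

View pics/w6.png

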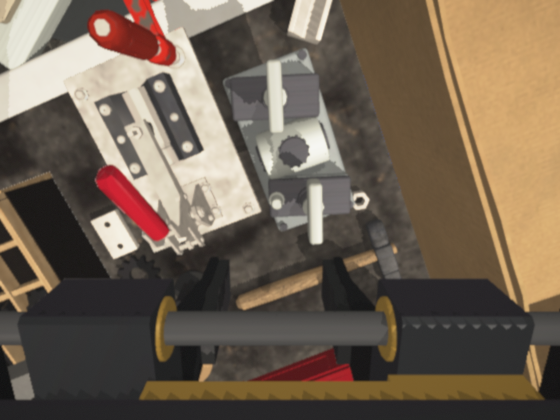

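The last view shows both wings parallel at about -48°, at (275,95) and (316,212). Each was driven to a felt hard stop, and the gripper is clear. I'll hand in.

```bash
python3 -c "
from bench import ctrl;print(ctrl.finish_job())"
```

```text
the job is handed in; nothing more can be done
None
```

I turned both wing bolts clockwise to a felt hard stop (about 0.6 Nm each), pin-block bolt first and then the plain one, and handed in at about 14 s with the gripper clear and the grease cap never gripped; both wings came to rest about 17° past the line through the bolts rather than on it as described, and the hand-in returned no verdict.

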